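# Make up two microscope kits

### The job

Make up the two microscope kits from the accessories standing about on the bench mat. The camera kit, in the tray with three recesses, gets the camera in the square recess, the silver adapter tube in the round one and the calibration plate in the oblong one; the viewing kit, in the tray with two recesses, gets the auxiliary lens in the large recess and the eyepiece in the small one. Every piece must sit upright, the way up it is now, flat on the floor of its recess, and none may be tipped over on the way.

Things in the scene. Friction and masses are not known exactly. Their poses are not given: they have to be found in the camera images.
- camera_mid (a point): microscope camera: a dark square block 40 x 40 mm and 44 mm tall, with a round silver lens mount 30 mm across and 8 mm tall on top (52 mm in all, 0.13 kg). It stands on its flat bottom, mount up. The point is its centre, 26 mm above its underside; x and y are square to its sides, z up.
- tube_mid (a point): camera adapter tube: a slim silver aluminium cylinder, 34 mm diameter up to 44 mm, then a neck 25 mm diameter to its top at 58 mm (0.09 kg). It stands upright on its wide end. The point is on its axis, 29 mm above its underside; z up. (All pieces and a rubber blower stand in two rows along world x, centres 80 mm or more apart in a row, 140 mm or more between rows.)
- plate_mid (a point): calibration plate: a flat oblong aluminium frame 80 mm (its x) by 40 mm (its y), 15 mm thick, with a glass scale on its upper face (0.12 kg). It lies flat. The point is its centre, 7.5 mm above its underside; z up.
- lens_mid (a point): auxiliary lens: a low ivory-white disc with a dark grip band, 60 mm diameter and 17 mm tall, with a dark thread 53 mm diameter and a dark glass on top (22 mm in all, 0.14 kg). It lies flat, glass up. The point is on its axis, 11 mm above its underside; z up.
- eyepiece_mid (a point): eyepiece: black barrel 40 mm diameter with a rubber eyecup (41 mm) on top, on a bright steel foot 31 mm diameter and 18 mm tall; 56 mm in all, 0.11 kg. It stands upright on its steel foot. The point is on its axis, 28 mm above its underside; z up.
- camera_tray: camera-kit tray: flat dark grey moulded tray with three recesses, fixed to the bench, 176 mm (its x) by 184 mm (its y), 11 mm thick; recesses with pale grey floors, 5 mm deep, so their floors are 6 mm above the bench. Origin: centre of its underside; z up. Recess centres in the tray's x, y (mm): oblong, 60 along x by 100 along y, at (-46, 0); square, 60 x 60, at (46, -48); round, 50 diameter, at (46, 48).
- viewing_tray: viewing-kit tray: flat dark grey moulded tray with two round recesses, fixed to the bench, 112 mm (its x) by 192 mm (its y), 11 mm thick; recesses with pale grey floors, 5 mm deep, so their floors are 6 mm above the bench. Origin: centre of its underside; z up. Recess centres in the tray's x, y (mm): large, 80 diameter, at (0, -43); small, 50 diameter, at (0, 52).

How it is judged:
By the outcome, as a careful person would: the job done as asked, in the order asked, and still so for the second after the job is handed in, with the robot touching nothing.
It also fails if it takes over 112 s, if anything falls off the work surface, if the arm or the gripper's body presses on something with over 40 N, if the wrist force passes 120 N, or if a joint passes its speed limit or range.

### The arm

A 7-joint arm with a two-finger parallel gripper is mounted at the origin on the work surface. World frame = base frame: x ahead of the robot, y to its left, z up, the work surface at z = 0. Lengths are in m, angles in rad, forces in N, time in s.
With the tool pointing down it reaches from about 0.4 to 0.85 m from the base axis. Payload 10.4 kg.
Tool frame: the origin (TCP) lies between the finger pads; the fingertips stand 22 mm ahead of it and the grasp point (between the pads) lies 3 mm ahead of it (r.nose_length is the distance from the TCP to the fingertips, in m); z points along the fingers, y is the line along which they close (so a half turn about z gives the same grasp; the last joint's range is limited). The gripper opens to 87 mm and grips with 3 to 60 N. Pads are 19 mm wide; open, the fingers measure 117 mm over their backs; the gripper's body (75 mm by 190 mm) begins 51 mm behind the grasp point.
Start: joints at [-1.36, 0.332, -0.065, 1.46, 0.022, 1.35, -0.088], TCP at [0.145, 0.608, 0.245] pointing down, gripper open.
Joint ranges: [-2.6, 2.6], [-0.5, 2.12], [-1.47, 1.34], [0.16, 2.42], [-1.27, 4.41], [0.06, 2.06], [-2.6, 2.6]. Speed limits (rad/s): [2.22, 2.22, 2.79, 2.79, 3.14, 3.14, 3.14].

### API

Orientations are given as a unit quaternion [x, y, z, w].
In Python, from bench import readout, cams, r gives the robot as it stands. The module is installed in compiled form; this text tells all that it offers.
- The arm moves only by the tool step_arm, never from a script. Its argument "deltas" is a list that holds one entry, the list of rows, each a list of 7 numbers: the turn, a rotation vector about the tool's x, y, z in rad, then the shift along the tool's x, y, z in m, then the opening in per cent of the stroke, from 0 (shut) to 100 (fully open). A call has 1 to 20 rows; each row is the pose to reach, as a shift and turn from the pose commanded when the call began, along the tool's axes at that moment; what a row does not reach only later rows make up. A row lasts 1/8 s, in which the tool goes at most 62.5 mm and 10.7 degrees, less where a joint would pass 70% of its speed; a pose out of reach is approached as far as the arm can. A call with a gripper value outside its range is refused whole. The fingers move at their own pace and stop on an object; "squeeze" is the grip in N (left out, the last holds). Time passes only in rows, so rows that repeat a pose let the fingers close. It gives the time, the measured TCP pose, the force, the opening and the grip force at its end, in the units of the state.
- readout.read_state(): the state, without advancing time (a new reading comes with each control period).
- cams.camera(name): name is "side" or "top" or "wrist"; returns a dict with "img" (420x560x3 uint8, red, green, blue), "fx", "fy", "cx", "cy" (pixels), "origin" and "rotation" of the camera in the world; the wrist camera has in their place "T_tool_cam" (4x4, takes a point from camera to tool coordinates, whose origin is the TCP and whose axes are the flange's). Camera axes: x right, y up, looking along -z (the intrinsics and any distortion apply to the point x, -y, -z); pixel columns grow to the right and rows downward; lengths in m; the calibration is good to about 2 mm. A picture is of the moment at which its call begins: read the wrist's pose just before it. There is no depth.
- r.close_job(): hands the job in; it is judged then, once.
The state is a dict: "time": time; "joint_positions": joint angles; "joint_vel": joint speeds; "joint_torque": joint torques, N m; "ee_pos": TCP position; "eef_rot": TCP orientation; "ft_force": force on the tool from outside, world axes, zero at the start; "torque": the same for the moment, N m; "width": finger opening in m; "grip_force": force on a finger pad.
Only numpy, scipy, OpenCV 4.12 (cv2) and the standard library are available. Lean on these libraries where they do the work, as an engineer would, in place of code of your own. Each camera call takes 0.05 s, during which the arm holds its last target. There are 200 camera calls.

## Working session

There is one attempt and no reset: what is moved stays moved. The work goes in short steps, Python scripts to look and compute and a tool call to move; the robot and the scene stay as the last step left them, time stands still between calls to the robot, and variables do not carry over. Pictures are saved under pics/ and viewed, at most 14 in all, crops included, and the job is handed in when it is done.

Besides the shell and the picture viewer there is one more tool, called after "Request:" in YAML: its name, and indented under it one key for each argument. step_arm: Moves the arm, as the interface text tells. Its arguments: {"type":"object","properties":{"deltas":{"type":"array"},"squeeze":{"type":"number"}},"required":["deltas"]}

```bash
mkdir -p pics
python3 - <<'E'
from bench import readout, cams, r
import cv2,numpy as np
s=readout.read_state();print({k:np.round(v,3).tolist() for k,v in s.items()},r.nose_length)
for n in("top","side","wrist"):
    c=cams.camera(n);cv2.imwrite(f"pics/{n}0.png",c["img"][:,:,::-1])
    print(n,{k:np.round(v,4).tolist() for k,v in c.items() if k!="img"})
E
```

```text
{'time': 0.0, 'joint_positions': [-1.36, 0.333, -0.065, 1.461, 0.022, 1.35, -0.088], 'joint_vel': [0.0, -0.001, 0.001, -0.0, 0.001, -0.0, -0.001], 'joint_torque': [-0.001, -62.326, 0.024, -38.989, -0.061, 0.04, 0.0], 'ee_pos': [0.145, 0.608, 0.244], 'eef_rot': [0.117, 0.993, -0.001, -0.0], 'ft_force': [1.099, -0.603, -0.073], 'torque': [0.026, -0.015, -0.037], 'grip_force': 0.0, 'width': 0.087} 0.022
top {'fx': 443.6691, 'fy': 443.6691, 'cx': 277.6047, 'cy': 211.1666, 'origin': [0.4949, -0.0008, 0.8784], 'rotation': [0.0212, -0.027, -0.6966, 0.7167]}
side {'fx': 398.9324, 'fy': 398.9324, 'cx': 275.543, 'cy': 208.042, 'origin': [0.5136, -0.781, 0.6191], 'rotation': [0.4647, -0.0174, -0.0093, 0.8853]}
wrist {'fx': 325.3277, 'fy': 325.3277, 'cx': 278.9207, 'cy': 213.7748, 'T_tool_cam': [[-0.0009, 0.968, 0.251, 0.0677], [1.0, 0.0008, 0.0005, -0.0005], [0.0003, 0.251, -0.968, -0.141], [0.0, 0.0, 0.0, 1.0]]}
```

View pics/top0.png

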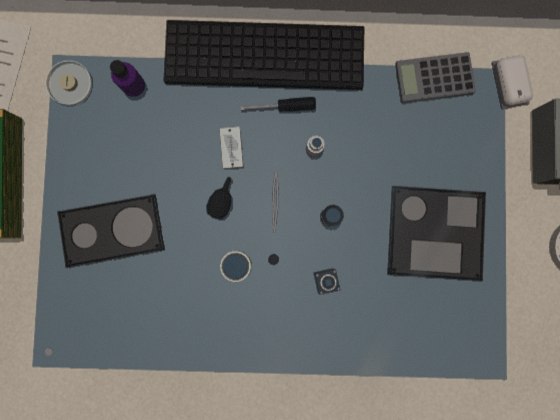

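View pics/side0.png

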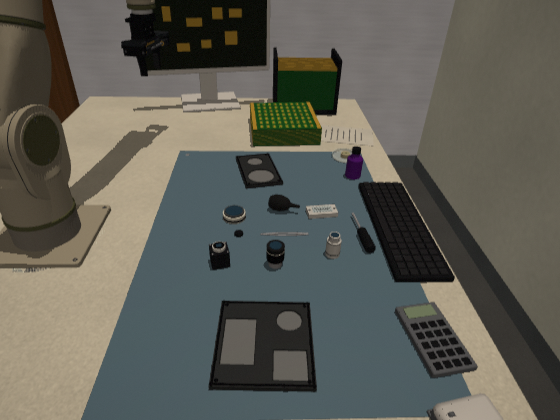

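The top view has image up = +x and right = −y. The pixel positions are:
- plate (231,147)
- tube (316,145)
- eyepiece (332,215)
- camera (327,282)
- lens (235,266)
- blower (220,203)
- camera tray (437,233)
- viewing tray (111,231)

The side view shows the same layout, with everything upright.

```bash
cat > h.py <<'E'
import numpy as np,cv2
from scipy.spatial.transform import Rotation as R
from bench import readout,cams,r
def ray(c,p,z,o=None,Rm=None):
    "pixels (N,2) -> world points on the plane at height z"
    p=np.atleast_2d(np.asarray(p,float)); o=np.array(c["origin"]) if o is None else o
    Rm=R.from_quat(c["rotation"]).as_matrix() if Rm is None else Rm
    d=np.c_[(p[:,0]-c["cx"])/c["fx"],-(p[:,1]-c["cy"])/c["fy"],-np.ones(len(p))]@Rm.T
    return o+d*((z-o[2])/d[:,2])[:,None]
def wristpose(c,s):
    T=np.array(c["T_tool_cam"]);Rt=R.from_quat(s["eef_rot"]).as_matrix()
    return np.array(s["ee_pos"])+Rt@T[:3,3],Rt@T[:3,:3]
def move(x,y,z,closedeg):
    "row (tool axes) from the measured pose to TCP x,y,z, tool down, closing line at closedeg from world x (mod 180)"
    s=readout.read_state();Rt=R.from_quat(s["eef_rot"])
    best=None
    for k in(0,180):
        a=np.radians(closedeg+k);Y=np.array([np.cos(a),np.sin(a),0]);Z=np.array([0,0,-1.])
        Rg=R.from_matrix(np.c_[np.cross(Y,Z),Y,Z]);v=(Rt.inv()*Rg).as_rotvec()
        if best is None or np.linalg.norm(v)<np.linalg.norm(best):best=v
    print("turn",np.round(best,3),"shift",np.round(Rt.inv().apply(np.array([x,y,z])-s["ee_pos"]),4),"j",np.round(s["joint_positions"],2))
E
python3 - <<'E'
from h import *
c=cams.camera("top");im=c["img"];g=im.max(2)
def cont(m,amin,amax,z,name,roi):
    x0,y0,x1,y1=roi;mm=np.zeros(m.shape,np.uint8);mm[y0:y1,x0:x1]=m[y0:y1,x0:x1]
    for k in cv2.findContours(mm,cv2.RETR_EXTERNAL,cv2.CHAIN_APPROX_NONE)[0]:
        a=cv2.contourArea(k)
        if amin<a<amax:
            w=ray(c,k[:,0],z);q=cv2.minAreaRect((w[:,:2]*1000).astype(np.float32))
            print(name,"px",np.round(k[:,0].mean(0),1),"mm",np.round(q[0],1),np.round(q[1],1),"ang",round(q[2],1))
hsv=cv2.cvtColor(im,cv2.COLOR_RGB2HSV)
dark=(g<60).astype(np.uint8);pale=((hsv[...,1]<60)&(g>80)).astype(np.uint8)
for n,roi in(("camtray",(380,178,495,288)),("viewtray",(50,188,172,275))):
    cont(dark,3000,2e4,.011,n,roi);cont(pale,150,5000,.006,n+" recess",roi)
cont(pale,100,3000,.015,"plate",(212,120,250,175))
cont(pale,60,3000,.058,"tube",(300,128,335,165))
cont(dark,60,3000,.056,"eyep",(315,198,352,235))
cont(dark,60,3000,.044,"cam",(308,262,347,300))
cont(pale,20,3000,.052,"cammount",(308,262,347,300))
cont(pale,60,3000,.017,"lens",(215,248,255,285))
m=np.hstack([cv2.resize(im[125:295,205:355],None,fx=3.3,fy=3.3,interpolation=2)])
cv2.imwrite("pics/crop1.png",m[:,:,::-1])
E
```

```text
camtray px [436.8 233.3] mm [ 520.5 -319.5] [185.8 175.1] ang 87.7
viewtray px [110.4 230.7] mm [506.8 316.9] [112.1 194. ] ang 11.8
plate px [230.5 147. ] mm [678.   89.3] [107.8  73.1] ang 1.9
tube px [317. 146.] mm [675.5 -77.2] [68.6 63.9] ang 1.4
eyep px [331.4 215.6] mm [ 546.  -107.1] [39.2 39.1] ang 1.2
cam px [327.9 282.2] mm [ 421.3 -104.6] [20.4 18.7] ang 1.2
cammount px [327.  280.5] mm [ 425.7 -101.8] [67.9 70.8] ang 1.5
lens px [234.5 266. ] mm [445.5  73.2] [69.  75.6] ang 1.6
```

View pics/crop1.png

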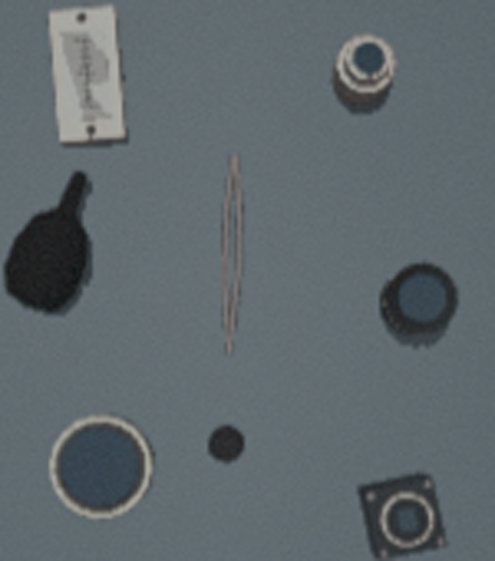

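The enlarged crop shows all five pieces upright. The plate's long side lies nearly along x and the camera is turned by about 10°. My pale mask also caught the mat, so I'll switch to a warm/neutral mask.

Run:
```python
from h import *
c=cams.camera("top");im=c["img"].astype(int);g=im.max(2)
sm=cv2.GaussianBlur(c["img"],(3,3),0).astype(int)
warm=((sm[...,0]>=sm[...,2]-4)&(g>75)).astype(np.uint8);dark=(g<68).astype(np.uint8)
def cont(m,amin,z,name,roi):
    x0,y0,x1,y1=roi;mm=np.zeros(m.shape,np.uint8);mm[y0:y1,x0:x1]=m[y0:y1,x0:x1]
    for k in cv2.findContours(mm,cv2.RETR_EXTERNAL,cv2.CHAIN_APPROX_NONE)[0]:
        if cv2.contourArea(k)>amin:
            w=ray(c,k[:,0],z);q=cv2.minAreaRect((w[:,:2]*1000).astype(np.float32))
            print(name,"px",np.round(k[:,0].mean(0),1),"mm",np.round(q[0],1),np.round(q[1],1),"ang",round(q[2],1))
cont(warm,100,.015,"plate",(212,120,250,175))
cont(warm,40,.044,"tube",(300,128,335,165))
cont(warm,20,.052,"cammount",(308,262,347,300))
cont(warm,60,.017,"lens",(215,248,255,285))
cont(dark|cv2.dilate(warm,np.ones((3,3),np.uint8)),100,.044,"cam",(308,262,347,300))
cont(warm,150,.006,"rec",(385,182,490,284));cont(warm,150,.006,"rec",(55,192,168,270))
for n,ctr,yaw,pts in(("cam",(520.5,-319.5),-2.3,[(46,-48),(46,48),(-46,0)]),("view",(506.8,316.9),11.8,[(0,-43),(0,52)])):
    print(n,np.round(np.array(pts)@R.from_euler("z",yaw,degrees=True).as_matrix()[:2,:2].T+ctr,1).tolist())
# side view cross-check of the camera tray and pieces
for n,p,z in(("tube top ring centre",(333.5,237),.058),("eyep top",(275.5,242.5),.056),("cam mount top",(219.5,246),.052),("lens top",(234,211),.022)):
    print(n,np.round(ray(cams.camera("side"),p,z)*1000,0))
```

```text
plate px [231.2 147.2] mm [677.7  88. ] [82.1 41.2] ang 6.8
tube px [315.4 144.1] mm [682.3 -75.4] [33.8 34.1] ang 46.8
cammount px [328. 282.] mm [ 422.9 -103.6] [29.3 29.7] ang 1.6
lens px [235.1 265.9] mm [446.5  71.2] [59.4 59.8] ang 1.6
cam px [327. 281.] mm [ 423.9 -102.4] [42.5 42.7] ang 14.5
rec px [435.1 256.4] mm [ 474.8 -319.2] [97.5 58.5] ang 87.8
rec px [461.6 211.3] mm [ 564.6 -370.8] [57.6 58. ] ang 89.9
rec px [413.3 207.8] mm [ 568.6 -275.6] [47.7 45.6] ang 0.5
rec px [ 84.2 235.3] mm [496. 370.] [44.9 46.9] ang 1.6
rec px [132.6 226.8] mm [516.4 276.5] [76.5 76.5] ang 1.6
cam [[564.5, -369.3], [568.4, -273.4], [474.5, -317.7]]
view [[515.6, 274.8], [496.2, 367.8]]
tube top ring centre [[680. -83.  58.]]
eyep top [[548. -99.  56.]]
cam mount top [[ 425. -105.   52.]]
lens top [[447.  71.  22.]]
```

```bash
python3 -c "
from h import *
move(.40,.25,.2,90);move(.423,-.103,.12,103);move(.423,-.103,.033,103)"
```

```text
turn [-0.    -0.    -0.234] shift [-0.3312 -0.2891  0.0445] j [-1.36  0.33 -0.06  1.46  0.02  1.35 -0.09]
turn [-0.    -0.    -0.461] shift [-0.4354 -0.6272  0.1245] j [-1.36  0.33 -0.06  1.46  0.02  1.35 -0.09]
turn [-0.    -0.    -0.461] shift [-0.4354 -0.6272  0.2115] j [-1.36  0.33 -0.06  1.46  0.02  1.35 -0.09]
```

Request:
step_arm:
  deltas:
    - [[0, 0, -0.234, -0.331, -0.289, 0.045, 100], [0, 0, -0.234, -0.331, -0.289, 0.045, 100], [0, 0, -0.234, -0.331, -0.289, 0.045, 100], [0, 0, -0.234, -0.331, -0.289, 0.045, 100], [0, 0, -0.234, -0.331, -0.289, 0.045, 100], [0, 0, -0.234, -0.331, -0.289, 0.045, 100], [0, 0, -0.234, -0.331, -0.289, 0.045, 100], [0, 0, -0.461, -0.435, -0.627, 0.125, 100], [0, 0, -0.461, -0.435, -0.627, 0.125, 100], [0, 0, -0.461, -0.435, -0.627, 0.125, 100], [0, 0, -0.461, -0.435, -0.627, 0.125, 100], [0, 0, -0.461, -0.435, -0.627, 0.125, 100], [0, 0, -0.461, -0.435, -0.627, 0.125, 100], [0, 0, -0.461, -0.435, -0.627, 0.125, 100], [0, 0, -0.461, -0.435, -0.627, 0.125, 100], [0, 0, -0.461, -0.435, -0.627, 0.125, 100]]
  squeeze: 20

```text
time: 2.45
ee_pos: [0.423, -0.1014, 0.1198]
eef_rot: [-0.114, 0.993, 0.0, 0.0]
ft_force: [0.0, 0.0, -0.9]
width: 0.0869
grip_force: 0.0
```

Run:
```python
from h import *
s=readout.read_state();c=cams.camera("wrist");cv2.imwrite("pics/w1.png",c["img"][:,:,::-1])
print(np.round(s["ee_pos"],4),np.round(s["eef_rot"],4),np.round(s["joint_positions"],2))
o,Rm=wristpose(c,s)
for n,p in(("cam nominal",[.423,-.103,.052]),("eyep",[.546,-.107,.056])):
    q=Rm.T@(np.array(p)-o);print(n,np.round([c["cx"]+c["fx"]*q[0]/-q[2],c["cy"]+c["fy"]*q[1]/q[2]],0))
move(.423,-.103,.033,103)
```

```text
[ 0.423  -0.1014  0.1198] [-1.145e-01  9.934e-01  2.000e-04  3.000e-04] [-0.49  0.01  0.63  2.12 -0.01  1.02  1.95]
cam nominal [278. 233.]
eyep [236. 385.]
turn [0.    0.001 0.003] shift [ 0.0004 -0.0015  0.0868] j [-0.49  0.01  0.63  2.12 -0.01  1.02  1.95]
```

View pics/w1.png

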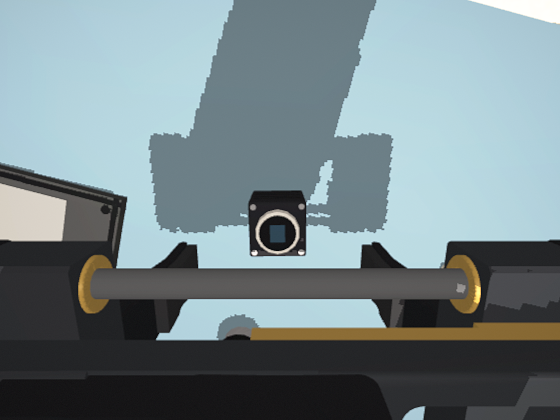

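The wrist view has the camera's mount at (278,232), matching the prediction of (278,233), and its sides are square to the fingers. I'm descending, gripping and lifting.

Request:
step_arm:
  deltas:
    - [[0, 0, 0, 0, -0.0015, 0.05, 100], [0, 0, 0, 0, -0.0015, 0.087, 100], [0, 0, 0, 0, -0.0015, 0.087, 100], [0, 0, 0, 0, -0.0015, 0.087, 0], [0, 0, 0, 0, -0.0015, 0.087, 0], [0, 0, 0, 0, -0.0015, 0.087, 0], [0, 0, 0, 0, -0.0015, 0.087, 0], [0, 0, 0, 0, -0.0015, 0.087, 0], [0, 0, 0, 0, -0.0015, 0.087, 0], [0, 0, 0, 0, -0.0015, 0.04, 0], [0, 0, 0, 0, -0.0015, -0.01, 0], [0, 0, 0, 0, -0.0015, -0.01, 0]]
  squeeze: 20

```text
time: 4.0
ee_pos: [0.4251, -0.1044, 0.1325]
eef_rot: [-0.113, 0.994, 0.0, 0.003]
ft_force: [0.0, 0.4, -1.0]
width: 0.0398
grip_force: 20.0
```

Run:
```python
from h import *
s=readout.read_state();print(s["width"],s["grip_force"],s["ee_pos"])
move(.5645,-.370,.12,87.7);move(.5645,-.370,.041,87.7);move(.5645,-.370,.12,267.7)
```

```text
0.03982826260577494 20.0000376929529 [ 0.42505898 -0.10435183  0.13250802]
turn [0.001 0.006 0.267] shift [-0.076  -0.2902  0.013 ] j [-0.52 -0.01  0.67  2.1   0.01  1.04  1.94]
turn [0.001 0.006 0.267] shift [-0.0755 -0.2902  0.092 ] j [-0.52 -0.01  0.67  2.1   0.01  1.04  1.94]
turn [0.001 0.006 0.267] shift [-0.076  -0.2902  0.013 ] j [-0.52 -0.01  0.67  2.1   0.01  1.04  1.94]
```

Request:
step_arm:
  deltas:
    - [[0, 0, 0.267, -0.076, -0.29, 0.013, 0], [0, 0, 0.267, -0.076, -0.29, 0.013, 0], [0, 0, 0.267, -0.076, -0.29, 0.013, 0], [0, 0, 0.267, -0.076, -0.29, 0.013, 0], [0, 0, 0.267, -0.076, -0.29, 0.013, 0], [0, 0, 0.267, -0.076, -0.29, 0.013, 0], [0, 0, 0.267, -0.076, -0.29, 0.013, 0], [0, 0, 0.267, -0.076, -0.29, 0.013, 0]]

```text
time: 5.0
ee_pos: [0.5624, -0.3681, 0.1162]
eef_rot: [0.019, 1.0, 0.001, -0.0]
ft_force: [0.7, 0.5, -0.4]
width: 0.0396
grip_force: 20.0
```

Run:
```python
from h import *
s=readout.read_state();c=cams.camera("wrist");cv2.imwrite("pics/w2.png",c["img"][:,:,::-1])
move(.5645,-.370,.0395,87.7);print(s["width"],s["ee_pos"])
```

```text
turn [0.001 0.    0.002] shift [-0.0019 -0.0019  0.077 ] j [-0.    0.63  0.74  1.5  -0.44  1.19  2.34]
0.0396073535472404 [ 0.56243111 -0.36805667  0.1162226 ]
```

View pics/w2.png

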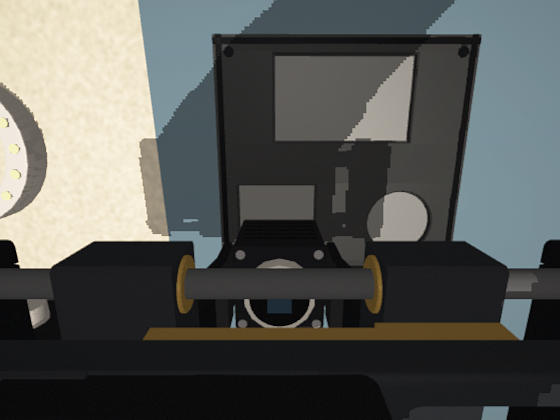

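The camera is square over its recess, whose far edge runs from (238,186) to (314,186), centred on the piece. I'm lowering it and letting go.

Request:
step_arm:
  deltas:
    - [[0, 0, 0.002, -0.002, -0.002, 0.04, 0], [0, 0, 0.002, -0.002, -0.002, 0.065, 0], [0, 0, 0.002, -0.002, -0.002, 0.077, 0], [0, 0, 0.002, -0.002, -0.002, 0.077, 0], [0, 0, 0.002, -0.002, -0.002, 0.077, 0]]

```text
time: 5.68
ee_pos: [0.5648, -0.3718, 0.0405]
eef_rot: [0.021, 1.0, -0.0, 0.001]
ft_force: [0.5, 0.4, -0.7]
width: 0.0391
grip_force: 20.0
```

```bash
python3 -c "
from h import *
move(.5645,-.370,.0395,87.7);move(.5645,-.370,.14,87.7);move(.682,-.076,.14,90);print(readout.read_state()['ft_force'])"
```

```text
turn [-0.     0.001 -0.001] shift [0.0004 0.0017 0.001 ] j [ 0.03  0.71  0.69  1.54 -0.5   1.07  2.38]
turn [-0.     0.001 -0.001] shift [ 0.0002  0.0017 -0.0995] j [ 0.03  0.71  0.69  1.54 -0.5   1.07  2.38]
turn [-0.001  0.001 -0.041] shift [-0.105   0.3003 -0.0995] j [ 0.03  0.71  0.69  1.54 -0.5   1.07  2.38]
[ 0.54844127  0.40158253 -0.67195424]
```

Request:
step_arm:
  deltas:
    - [[0, 0, 0, 0, 0, 0, 70], [0, 0, 0, 0, 0, 0, 70], [0, 0, 0, 0, 0, 0, 70], [0, 0, 0, 0, 0, -0.05, 70], [0, 0, 0, 0, 0, -0.1, 80], [0, 0, 0.17, -0.105, 0.302, -0.1, 100], [0, 0, 0.34, -0.105, 0.302, -0.1, 100], [0, 0, 0.485, -0.105, 0.302, -0.1, 100], [0, 0, 0.485, -0.105, 0.302, -0.1, 100], [0, 0, 0.485, -0.105, 0.302, -0.1, 100], [0, 0, 0.485, -0.105, 0.302, -0.1, 100], [0, 0, 0.485, -0.105, 0.302, -0.1, 100], [0, 0, 0.485, -0.105, 0.302, -0.1, 100]]

```text
time: 7.3
ee_pos: [0.6812, -0.0767, 0.1398]
eef_rot: [0.262, 0.965, -0.0, 0.0]
ft_force: [-0.5, -1.0, 0.1]
width: 0.0873
grip_force: 0.0
```

Run:
```python
from h import *
s=readout.read_state();c=cams.camera("wrist");t=cams.camera("top")
a=cv2.resize(c["img"],(400,300));b=cv2.resize(t["img"],(400,300))
b=cv2.resize(t["img"][180:290,385:495],(300,300),interpolation=2)
cv2.imwrite("pics/w3.png",np.hstack([a,b])[:,:,::-1])
print(np.round(s["ee_pos"],4),s["width"])
o,Rm=wristpose(c,s)
q=Rm.T@(np.array([.682,-.076,.058])-o);print("tube top expected (in shown px)",np.round(np.array([c["cx"]+c["fx"]*q[0]/-q[2],c["cy"]+c["fy"]*q[1]/q[2]])/1.4,0))
move(.682,-.076,.14,60);move(.682,-.076,.033,60)
```

```text
[ 0.6812 -0.0767  0.1398] 0.08726869714473885
tube top expected (in shown px) [201. 162.]
turn [-0.     0.    -0.006] shift [-0.0004  0.0007 -0.0002] j [-0.5   0.66  0.82  1.44 -0.49  1.25  1.41]
turn [-0.     0.    -0.006] shift [-0.0003  0.0007  0.1068] j [-0.5   0.66  0.82  1.44 -0.49  1.25  1.41]
```

View pics/w3.png

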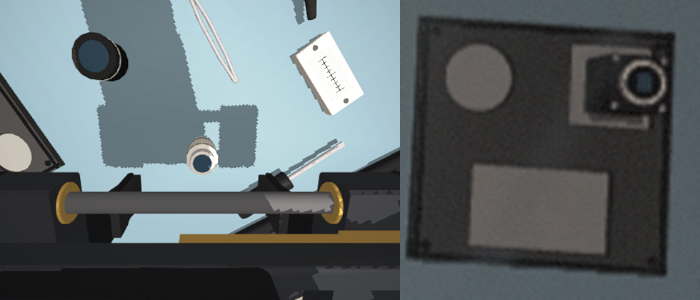

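The tube's top is at (202,162) in the shown picture, as predicted at (201,162). In the tray crop the camera stands in its square recess, allowing for the parallax of its height. I'm gripping the tube.

Request:
step_arm:
  deltas:
    - [[0, 0, 0, 0, 0.0005, 0.06, 100], [0, 0, 0, 0, 0.0005, 0.107, 100], [0, 0, 0, 0, 0.0005, 0.107, 100], [0, 0, 0, 0, 0.0005, 0.107, 0], [0, 0, 0, 0, 0.0005, 0.107, 0], [0, 0, 0, 0, 0.0005, 0.107, 0], [0, 0, 0, 0, 0.0005, 0.107, 0], [0, 0, 0, 0, 0.0005, 0.107, 0], [0, 0, 0, 0, 0.0005, 0.107, 0], [0, 0, 0, 0, 0.0005, 0.06, 0], [0, 0, 0, 0, 0.0005, 0.0, 0], [0, 0, 0, 0, 0.0005, 0.0, 0], [0, 0, 0, 0, 0.0005, 0.0, 0]]

```text
time: 9.02
ee_pos: [0.6818, -0.0736, 0.1389]
eef_rot: [0.26, 0.966, 0.0, -0.0]
ft_force: [0.3, -0.2, -0.2]
width: 0.0327
grip_force: 20.0
```

```bash
python3 -c "
from h import *
s=readout.read_state();print(s['width'],s['grip_force'],s['ee_pos'])
move(.5685,-.2745,.12,60);move(.5685,-.2745,.0395,60)"
```

```text
0.03268635274740805 19.99907593242824 [ 0.68178721 -0.07360814  0.13888893]
turn [ 0.    -0.001 -0.003] shift [-0.0031 -0.2306  0.0189] j [-0.5   0.66  0.82  1.44 -0.49  1.25  1.41]
turn [ 0.    -0.001 -0.003] shift [-0.0031 -0.2306  0.0994] j [-0.5   0.66  0.82  1.44 -0.49  1.25  1.41]
```

Request:
step_arm:
  deltas:
    - [[0, 0, 0, -0.003, -0.23, 0.019, 0], [0, 0, 0, -0.003, -0.23, 0.019, 0], [0, 0, 0, -0.003, -0.23, 0.019, 0], [0, 0, 0, -0.003, -0.23, 0.019, 0], [0, 0, 0, -0.003, -0.23, 0.019, 0], [0, 0, 0, -0.003, -0.23, 0.019, 0], [0, 0, 0, -0.003, -0.23, 0.019, 0]]

```text
time: 9.9
ee_pos: [0.5697, -0.2726, 0.1197]
eef_rot: [0.259, 0.966, 0.0, -0.001]
ft_force: [0.2, -1.3, -1.4]
width: 0.0322
grip_force: 20.0
```

```bash
python3 -c "
from h import *
s=readout.read_state();print(s['width'],s['ee_pos'])
move(.5685,-.2745,.0395,60)"
```

```text
0.032247716996329355 [ 0.569702   -0.2725942   0.11973856]
turn [ 0.    -0.001 -0.001] shift [-0.     -0.0023  0.0802] j [-0.26  0.57  0.86  1.62 -0.47  1.16  1.76]
```

Request:
step_arm:
  deltas:
    - [[0, 0, 0, 0, -0.002, 0.04, 0], [0, 0, 0, 0, -0.002, 0.07, 0], [0, 0, 0, 0, -0.002, 0.08, 0], [0, 0, 0, 0, -0.002, 0.08, 0], [0, 0, 0, 0, -0.002, 0.08, 0], [0, 0, 0, 0, -0.002, 0.08, 65], [0, 0, 0, 0, -0.002, 0.08, 65], [0, 0, 0, 0, -0.002, 0.08, 65], [0, 0, 0, 0, -0.002, 0.03, 65], [0, 0, 0, 0, -0.002, -0.03, 80], [0, 0, 0, 0, -0.002, -0.03, 100]]

```text
time: 11.28
ee_pos: [0.57, -0.2775, 0.1554]
eef_rot: [0.261, 0.965, -0.0, 0.004]
ft_force: [0.5, -0.6, -1.1]
width: 0.0693
grip_force: 0.0
```

```bash
python3 -c "
from h import *
s=readout.read_state();print(s['width'],s['ee_pos'])
move(.678,.088,.12,96.5)"
```

```text
0.06926997454011936 [ 0.56995353 -0.27754877  0.15538693]
turn [-0.001  0.008 -0.641] shift [0.0908 0.3702 0.0353] j [-0.27  0.54  0.89  1.59 -0.44  1.22  1.75]
```

Request:
step_arm:
  deltas:
    - [[0, 0, -0.16, 0.091, 0.37, 0.035, 100], [0, 0, -0.32, 0.091, 0.37, 0.035, 100], [0, 0, -0.48, 0.091, 0.37, 0.035, 100], [0, 0, -0.64, 0.091, 0.37, 0.035, 100], [0, 0, -0.64, 0.091, 0.37, 0.035, 100], [0, 0, -0.64, 0.091, 0.37, 0.035, 100], [0, 0, -0.64, 0.091, 0.37, 0.035, 100], [0, 0, -0.64, 0.091, 0.37, 0.035, 100], [0, 0, -0.64, 0.091, 0.37, 0.035, 100]]

```text
time: 12.4
ee_pos: [0.6752, 0.0873, 0.1156]
eef_rot: [-0.055, 0.998, -0.0, -0.0]
ft_force: [-0.3, -0.1, 0.4]
width: 0.0871
grip_force: 0.0
```

Run:
```python
from h import *
s=readout.read_state();c=cams.camera("wrist");t=cams.camera("top")
a=cv2.resize(c["img"],(400,300))
b=cv2.resize(t["img"][180:290,385:495],(300,300),interpolation=2)
cv2.imwrite("pics/w4.png",np.hstack([a,b])[:,:,::-1])
print(np.round(s["ee_pos"],4),s["width"],s["ft_force"])
o,Rm=wristpose(c,s);im=c["img"].astype(int)
m=((im[...,0]>=im[...,2]-8)&(im.max(2)>150)).astype(np.uint8);m[235:]=0
k=max(cv2.findContours(m,cv2.RETR_EXTERNAL,cv2.CHAIN_APPROX_NONE)[0],key=cv2.contourArea)
w=ray(c,k[:,0],.015,o,Rm);print(k[:,0].mean(0),cv2.minAreaRect((w[:,:2]*1000).astype(np.float32)))
move(.678,.088,.12,96.5);move(.678,.088,.03,96.5)
```

```text
[0.6752 0.0873 0.1156] 0.08709758064102184 [-0.32727996 -0.14917838  0.43923935]
[282.00900901 203.34684685] ((661.8759765625, 87.27728271484375), (48.51081466674805, 40.07536697387695), 6.650857448577881)
turn [-0.     0.    -0.003] shift [-0.0027  0.0001 -0.0042] j [-0.65  0.62  0.66  1.47 -0.39  1.18  1.75]
turn [-0.     0.    -0.003] shift [-0.0027  0.0001  0.0858] j [-0.65  0.62  0.66  1.47 -0.39  1.18  1.75]
```

View pics/w4.png

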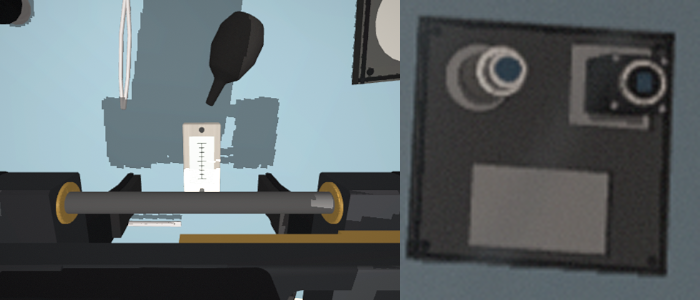

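The plate is square between the fingers, its outline at 6.7° with its near end at row 122 as expected. The tube stands in the round recess. I'm gripping the upper half of the plate, so the tips stay above the tray's rim when it is placed.

Request:
step_arm:
  deltas:
    - [[0, 0, 0, -0.0025, 0, 0.05, 100], [0, 0, 0, -0.0025, 0, 0.0865, 100], [0, 0, 0, -0.0025, 0, 0.0865, 100], [0, 0, 0, -0.0025, 0, 0.0865, 0], [0, 0, 0, -0.0025, 0, 0.0865, 0], [0, 0, 0, -0.0025, 0, 0.0865, 0], [0, 0, 0, -0.0025, 0, 0.0865, 0], [0, 0, 0, -0.0025, 0, 0.0865, 0], [0, 0, 0, -0.0025, 0, 0.0865, 0], [0, 0, 0, -0.0025, 0, 0.04, 0], [0, 0, 0, -0.0025, 0, -0.03, 0], [0, 0, 0, -0.0025, 0, -0.03, 0], [0, 0, 0, -0.0025, 0, -0.03, 0]]
  squeeze: 25

```text
time: 14.12
ee_pos: [0.6779, 0.0901, 0.1455]
eef_rot: [-0.057, 0.998, 0.0, 0.0]
ft_force: [0.1, -0.6, -1.5]
width: 0.0398
grip_force: 25.0
```

```bash
python3 -c "
from h import *
s=readout.read_state();print(s['width'],s['ee_pos'])
move(.40,-.10,.15,47);move(.475,-.318,.13,-2.3);move(.475,-.318,.13,47)"
```

```text
0.039847087162227714 [0.67788558 0.09009899 0.14551342]
turn [0.001 0.    0.864] shift [ 0.2976 -0.1574 -0.0047] j [-0.66  0.6   0.67  1.44 -0.38  1.24  1.74]
turn [ 0.000e+00  1.000e-03 -1.417e+00] shift [ 0.2477 -0.3825  0.0152] j [-0.66  0.6   0.67  1.44 -0.38  1.24  1.74]
turn [0.001 0.    0.864] shift [ 0.2477 -0.3825  0.0152] j [-0.66  0.6   0.67  1.44 -0.38  1.24  1.74]
```

Request:
step_arm:
  deltas:
    - [[0, 0, 0.17, 0.025, -0.038, 0, 0], [0, 0, 0.34, 0.05, -0.077, 0, 0], [0, 0, 0.51, 0.075, -0.115, 0, 0], [0, 0, 0.68, 0.1, -0.153, 0, 0], [0, 0, 0.85, 0.124, -0.191, 0, 0], [0, 0, 1.02, 0.149, -0.23, 0, 0], [0, 0, 1.2, 0.174, -0.268, 0, 0], [0, 0, 1.37, 0.2, -0.306, 0, 0], [0, 0, 1.54, 0.224, -0.344, 0, 0], [0, 0, 1.725, 0.248, -0.3825, 0, 0], [0, 0, 1.725, 0.248, -0.3825, 0.015, 0], [0, 0, 1.725, 0.248, -0.3825, 0.015, 0], [0, 0, 1.725, 0.248, -0.3825, 0.015, 0]]

```text
time: 15.75
ee_pos: [0.4751, -0.3169, 0.13]
eef_rot: [0.721, 0.693, -0.0, -0.001]
ft_force: [0.9, 0.6, -1.7]
width: 0.04
grip_force: 25.0
```

Run:
```python
from h import *
s=readout.read_state();c=cams.camera("wrist");t=cams.camera("top")
a=cv2.resize(c["img"],(400,300))
b=cv2.resize(t["img"][180:290,385:495],(300,300),interpolation=2)
cv2.imwrite("pics/w5.png",np.hstack([a,b])[:,:,::-1])
print(np.round(s["ee_pos"],4),s["width"],s["ft_force"])
move(.475,-.318,.0355,-2.3)
```

```text
[ 0.4751 -0.3169  0.13  ] 0.04001824193733673 [ 0.86324238  0.63246104 -1.72540471]
turn [ 0.    -0.     0.001] shift [-0.0008 -0.0003  0.095 ] j [-0.37  0.54  1.14  1.79 -0.54  1.17  0.9 ]
```

View pics/w5.png

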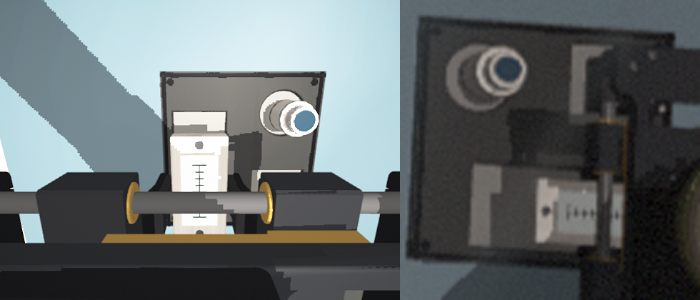

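The plate is held level and centred over the oblong recess, with its edges at columns 171–227 against the recess's 172–227, and it is parallel to the recess. I'm lowering it.

Request:
step_arm:
  deltas:
    - [[0, 0, 0, -0.001, 0, 0.05, 0], [0, 0, 0, -0.001, 0, 0.08, 0], [0, 0, 0, -0.001, 0, 0.0945, 0], [0, 0, 0, -0.001, 0, 0.0945, 0], [0, 0, 0, -0.001, 0, 0.0945, 0], [0, 0, 0, -0.001, 0, 0.0945, 66], [0, 0, 0, -0.001, 0, 0.0945, 66], [0, 0, 0, -0.001, 0, 0.0945, 66], [0, 0, 0, -0.001, 0, 0.05, 66], [0, 0, 0, -0.001, 0, -0.02, 80], [0, 0, 0, -0.001, 0, -0.02, 100]]

```text
time: 17.23
ee_pos: [0.4759, -0.3206, 0.1544]
eef_rot: [0.722, 0.692, 0.001, 0.003]
ft_force: [0.3, -0.2, -1.3]
width: 0.0702
grip_force: 0.0
```

```bash
python3 -c "
from h import *
s=readout.read_state();print(s['width'],s['ee_pos'])
move(.4465,.0715,.13,70);move(.4465,.0715,.13,90)"
```

```text
0.0702002441168899 [ 0.47590908 -0.32062754  0.15436078]
turn [ 0.003  0.005 -1.263] shift [ 0.3906 -0.0458  0.0233] j [-0.38  0.52  1.17  1.76 -0.51  1.2   0.89]
turn [ 0.006 -0.002  1.529] shift [ 0.3906 -0.0458  0.0233] j [-0.38  0.52  1.17  1.76 -0.51  1.2   0.89]
```

Request:
step_arm:
  deltas:
    - [[0, 0, -0.1, 0.06, -0.007, 0.0, 100], [0, 0, -0.21, 0.12, -0.014, 0.0, 100], [0, 0, -0.36, 0.18, -0.021, 0.01, 100], [0, 0, -0.52, 0.24, -0.028, 0.023, 100], [0, 0, -0.68, 0.3, -0.035, 0.023, 100], [0, 0, -0.825, 0.36, -0.042, 0.023, 100], [0, 0, -0.825, 0.3905, -0.046, 0.023, 100], [0, 0, -0.825, 0.3905, -0.046, 0.023, 100], [0, 0, -0.825, 0.3905, -0.046, 0.023, 100]]

```text
time: 18.35
ee_pos: [0.4445, 0.0721, 0.1273]
eef_rot: [0.384, 0.923, -0.0, -0.0]
ft_force: [0.9, -0.2, 0.1]
width: 0.0872
grip_force: 0.0
```

Run:
```python
from h import *
s=readout.read_state();c=cams.camera("wrist");t=cams.camera("top")
a=cv2.resize(c["img"],(400,300))
b=cv2.resize(t["img"][180:290,385:495],(300,300),interpolation=2)
cv2.imwrite("pics/w6.png",np.hstack([a,b])[:,:,::-1])
o,Rm=wristpose(c,s)
q=Rm.T@(np.array([.4465,.0715,.022])-o);print("lens expected (shown px)",np.round(np.array([c["cx"]+c["fx"]*q[0]/-q[2],c["cy"]+c["fy"]*q[1]/q[2]])/1.4,0))
print(np.round(s["ee_pos"],4),s["width"]);move(.4465,.0715,.13,45)
```

```text
lens expected (shown px) [200. 158.]
[0.4445 0.0721 0.1273] 0.08718240717244824
turn [-0.    -0.    -0.003] shift [-0.0014  0.0011 -0.0026] j [-1.42  0.05  1.22  2.09 -0.06  1.04  0.6 ]
```

View pics/w6.png

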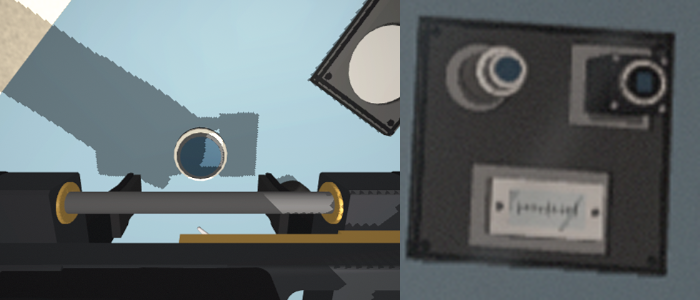

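The lens is centred between the fingers at (200,154), about 3 px from the prediction, so I'm correcting by 2 mm. The plate lies flat inside the oblong recess in the tray crop. I'm gripping the lens.

Request:
step_arm:
  deltas:
    - [[0, 0, 0, 0.0005, 0.001, 0.05, 100], [0, 0, 0, 0.0005, 0.001, 0.0978, 100], [0, 0, 0, 0.0005, 0.001, 0.0978, 100], [0, 0, 0, 0.0005, 0.001, 0.0978, 0], [0, 0, 0, 0.0005, 0.001, 0.0978, 0], [0, 0, 0, 0.0005, 0.001, 0.0978, 0], [0, 0, 0, 0.0005, 0.001, 0.0978, 0], [0, 0, 0, 0.0005, 0.001, 0.0978, 0], [0, 0, 0, 0.0005, 0.001, 0.05, 0], [0, 0, 0, 0.0005, 0.001, -0.02, 0], [0, 0, 0, 0.0005, 0.001, -0.02, 0], [0, 0, 0, 0.0005, 0.001, -0.02, 0]]

```text
time: 19.95
ee_pos: [0.4455, 0.0752, 0.1483]
eef_rot: [0.383, 0.924, 0.003, -0.001]
ft_force: [-0.4, 0.5, -1.2]
width: 0.058
grip_force: 25.0
```

```bash
python3 -c "
from h import *
s=readout.read_state();print(s['width'],s['ee_pos'])
move(.516,.2755,.13,45)"
```

```text
0.05795600479819457 [0.44550322 0.07516647 0.14830442]
turn [ 0.004 -0.003  0.   ] shift [0.0917 0.1914 0.0194] j [-1.55 -0.05  1.3   2.07  0.05  1.09  0.51]
```

Request:
step_arm:
  deltas:
    - [[0, 0, 0, 0.0917, 0.191, 0.019, 0], [0, 0, 0, 0.0917, 0.191, 0.019, 0], [0, 0, 0, 0.0917, 0.191, 0.019, 0], [0, 0, 0, 0.0917, 0.191, 0.019, 0], [0, 0, 0, 0.0917, 0.191, 0.019, 0], [0, 0, 0, 0.0917, 0.191, 0.019, 0], [0, 0, 0, 0.0917, 0.191, 0.019, 0]]

```text
time: 20.82
ee_pos: [0.5154, 0.2723, 0.1279]
eef_rot: [0.384, 0.923, -0.0, -0.0]
ft_force: [0.7, 0.5, -1.3]
width: 0.0581
grip_force: 25.0
```

Run:
```python
from h import *
s=readout.read_state();c=cams.camera("wrist");t=cams.camera("top")
a=cv2.resize(c["img"],(400,300))
b=cv2.resize(t["img"][180:290,45:190],(396,300),interpolation=2)
cv2.imwrite("pics/w7.png",np.hstack([a,b])[:,:,::-1])
print(np.round(s["ee_pos"],4),s["width"]);move(.516,.2755,.036,45)
```

```text
[0.5154 0.2723 0.1279] 0.05808537420401094
turn [ 0.    -0.001 -0.003] shift [0.0014 0.0021 0.0925] j [-1.37  0.52  1.04  1.76 -0.49  1.15  0.61]
```

View pics/w7.png

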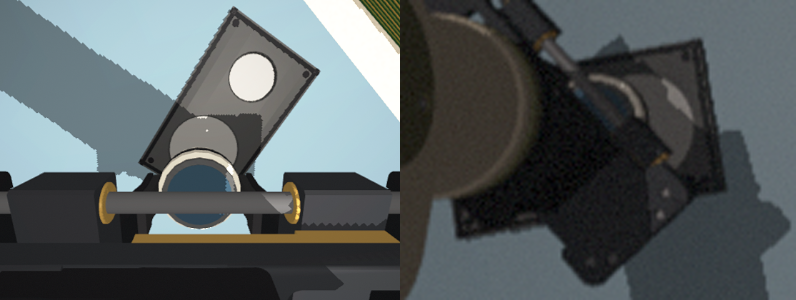

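The lens is held level with its centre at column 200, against the recess centre at about 203, and the remaining 2 mm is in the correction. I'm lowering it.

Request:
step_arm:
  deltas:
    - [[0, 0, 0, 0.0014, 0.002, 0.05, 0], [0, 0, 0, 0.0014, 0.002, 0.08, 0], [0, 0, 0, 0.0014, 0.002, 0.0925, 0], [0, 0, 0, 0.0014, 0.002, 0.0925, 0], [0, 0, 0, 0.0014, 0.002, 0.0925, 0], [0, 0, 0, 0.0014, 0.002, 0.0925, 90], [0, 0, 0, 0.0014, 0.002, 0.0925, 90], [0, 0, 0, 0.0014, 0.002, 0.0925, 90], [0, 0, 0, 0.0014, 0.002, 0.04, 90], [0, 0, 0, 0.0014, 0.002, -0.02, 100], [0, 0, 0, 0.0014, 0.002, -0.02, 100]]

```text
time: 22.3
ee_pos: [0.5182, 0.2768, 0.1528]
eef_rot: [0.383, 0.924, 0.003, 0.002]
ft_force: [0.2, 0.6, 0.4]
width: 0.0858
grip_force: 0.0
```

```bash
python3 -c "
from h import *
s=readout.read_state();print(s['width'],s['ee_pos'])
move(.5465,-.108,.14,60)"
```

```text
0.08584834868902057 [0.51822415 0.2768357  0.15283185]
turn [ 0.007  0.002 -0.264] shift [-0.2925 -0.2517  0.0113] j [-1.39  0.5   1.06  1.73 -0.47  1.19  0.59]
```

Request:
step_arm:
  deltas:
    - [[0, 0, 0, -0.2925, -0.252, 0.011, 100], [0, 0, 0, -0.2925, -0.252, 0.011, 100], [0, 0, 0, -0.2925, -0.252, 0.011, 100], [0, 0, 0, -0.2925, -0.252, 0.011, 100], [0, 0, 0, -0.2925, -0.252, 0.011, 100], [0, 0, 0, -0.2925, -0.252, 0.011, 100], [0, 0, 0, -0.2925, -0.252, 0.011, 100], [0, 0, 0, -0.2925, -0.252, 0.011, 100], [0, 0, 0, -0.2925, -0.252, 0.011, 100]]

```text
time: 23.42
ee_pos: [0.5443, -0.1068, 0.1371]
eef_rot: [0.382, 0.924, 0.0, -0.0]
ft_force: [0.3, 0.6, 0.3]
width: 0.0872
grip_force: 0.0
```

Run:
```python
from h import *
s=readout.read_state();c=cams.camera("wrist");t=cams.camera("top")
a=cv2.resize(c["img"],(400,300))
b=cv2.resize(t["img"][180:290,45:190],(396,300),interpolation=2)
cv2.imwrite("pics/w8.png",np.hstack([a,b])[:,:,::-1])
o,Rm=wristpose(c,s)
q=Rm.T@(np.array([.5465,-.108,.056])-o);print("expected (shown px)",np.round(np.array([c["cx"]+c["fx"]*q[0]/-q[2],c["cy"]+c["fy"]*q[1]/q[2]])/1.4,0))
print(np.round(s["ee_pos"],4),s["width"]);move(.5465,-.108,.034,45)
```

```text
expected (shown px) [200. 165.]
[ 0.5443 -0.1068  0.1371] 0.08716425870692422
turn [ 0.    -0.001  0.002] shift [-0.0024  0.0007  0.1033] j [-0.77  0.45  1.09  1.82 -0.44  1.14  1.26]
```

View pics/w8.png

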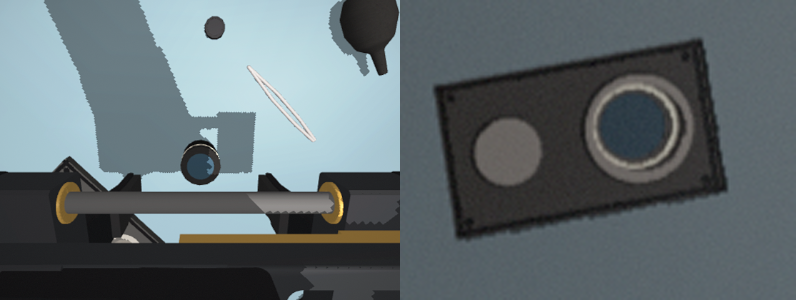

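The eyepiece top is at (200,165), exactly as predicted, and the lens sits inside the large recess. I'm gripping the eyepiece's barrel.

Request:
step_arm:
  deltas:
    - [[0, 0, 0, -0.001, 0.0005, 0.055, 100], [0, 0, 0, -0.001, 0.0005, 0.101, 100], [0, 0, 0, -0.001, 0.0005, 0.101, 100], [0, 0, 0, -0.001, 0.0005, 0.101, 0], [0, 0, 0, -0.001, 0.0005, 0.101, 0], [0, 0, 0, -0.001, 0.0005, 0.101, 0], [0, 0, 0, -0.001, 0.0005, 0.101, 0], [0, 0, 0, -0.001, 0.0005, 0.101, 0], [0, 0, 0, -0.001, 0.0005, 0.101, 0], [0, 0, 0, -0.001, 0.0005, 0.05, 0], [0, 0, 0, -0.001, 0.0005, -0.01, 0], [0, 0, 0, -0.001, 0.0005, -0.01, 0], [0, 0, 0, -0.001, 0.0005, -0.01, 0]]
  squeeze: 20

```text
time: 25.15
ee_pos: [0.5448, -0.1088, 0.1469]
eef_rot: [0.383, 0.924, 0.0, -0.0]
ft_force: [-0.6, 0.4, -1.2]
width: 0.0391
grip_force: 19.9
```

```bash
python3 -c "
from h import *
s=readout.read_state();print(s['width'],s['ee_pos'])
move(.496,.3685,.14,45)"
```

```text
0.03911731374407653 [ 0.54480124 -0.10879511  0.14692865]
turn [ 0.    -0.001 -0.001] shift [0.3723 0.3026 0.0073] j [-0.77  0.44  1.11  1.81 -0.43  1.16  1.26]
```

Request:
step_arm:
  deltas:
    - [[0, 0, 0, 0.3723, 0.3026, 0.007, 0], [0, 0, 0, 0.3723, 0.3026, 0.007, 0], [0, 0, 0, 0.3723, 0.3026, 0.007, 0], [0, 0, 0, 0.3723, 0.3026, 0.007, 0], [0, 0, 0, 0.3723, 0.3026, 0.007, 0], [0, 0, 0, 0.3723, 0.3026, 0.007, 0], [0, 0, 0, 0.3723, 0.3026, 0.007, 0], [0, 0, 0, 0.3723, 0.3026, 0.007, 0], [0, 0, 0, 0.3723, 0.3026, 0.007, 0], [0, 0, 0, 0.3723, 0.3026, 0.007, 0]]

```text
time: 26.4
ee_pos: [0.4963, 0.3666, 0.1392]
eef_rot: [0.384, 0.923, -0.001, -0.0]
ft_force: [0.1, -0.7, -1.5]
width: 0.0388
grip_force: 19.9
```

Run:
```python
from h import *
s=readout.read_state();print(np.round(s["ee_pos"],4),s["width"]);move(.496,.3685,.0425,45)
```

```text
[0.4963 0.3666 0.1392] 0.038794293660469915
turn [-0.002  0.001 -0.002] shift [0.0017 0.0014 0.0967] j [-1.45  0.58  1.01  1.65 -0.52  1.21  0.46]
```

Request:
step_arm:
  deltas:
    - [[0, 0, 0, 0.001, 0.001, 0.05, 0], [0, 0, 0, 0.001, 0.001, 0.085, 0], [0, 0, 0, 0.001, 0.001, 0.0967, 0], [0, 0, 0, 0.001, 0.001, 0.0967, 0], [0, 0, 0, 0.001, 0.001, 0.0967, 0], [0, 0, 0, 0.001, 0.001, 0.0967, 66], [0, 0, 0, 0.001, 0.001, 0.0967, 66], [0, 0, 0, 0.001, 0.001, 0.0967, 66], [0, 0, 0, 0.001, 0.001, 0.05, 66], [0, 0, 0, 0.001, 0.001, -0.01, 80], [0, 0, 0, 0.001, 0.001, -0.06, 100], [0, 0, 0, -0.06, -0.16, -0.09, 100], [0, 0, 0, -0.06, -0.16, -0.09, 100], [0, 0, 0, -0.06, -0.16, -0.09, 100], [0, 0, 0, -0.06, -0.16, -0.09, 100]]

```text
time: 28.28
ee_pos: [0.4254, 0.2116, 0.2304]
eef_rot: [0.384, 0.924, 0.001, -0.001]
ft_force: [-0.6, 0.2, -0.0]
width: 0.0867
grip_force: 0.0
```

Run:
```python
from h import *
s=readout.read_state();print(np.round(s["ee_pos"],4),s["width"])
t=cams.camera("top")["img"];sd=cams.camera("side")["img"]
a=np.vstack([cv2.resize(t[180:290,45:190],(390,296),interpolation=2),cv2.resize(t[180:290,385:495],(390,296),interpolation=2)])
b=np.vstack([cv2.resize(sd[140:200,215:300],(400,296),interpolation=2),cv2.resize(sd[280:395,200:330],(400,296),interpolation=2)])
cv2.imwrite("pics/end.png",np.hstack([a,b])[:,:,::-1])
```

```text
[0.4254 0.2116 0.2304] 0.08671991983568113
```

View pics/end.png

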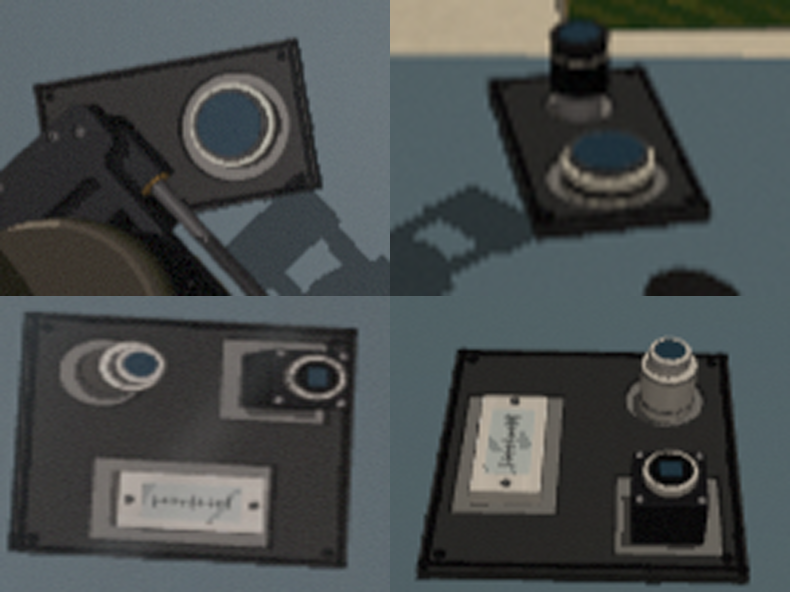

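Both kits look right. In the side view the camera, tube and plate stand flat in their recesses, the lens lies in the large recess, and the eyepiece stands upright on its foot in the small one. The gripper is clear of everything, so I'm handing in.

```bash
python3 -c "
from bench import r
print(r.close_job())"
```

```text
the job is handed in; nothing more can be done
None
```

Both kits are made up and handed in at about 28 s: in the last pictures all five pieces stood upright and flat in their recesses, with the gripper clear; the hand-in returned no verdict.

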